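# Pull the over-height board from the rack and latch the keeper

### The arm

A 6-joint arm with a two-finger parallel gripper is mounted at the origin on the work surface. World frame = base frame: x ahead of the robot, y to its left, z up, the work surface at z = 0. Lengths are in m, angles in rad, forces in N, time in s.
With the tool pointing down it reaches from about 0.425 to 0.95 m from the base axis. Payload 3.5 kg.
Tool frame: the origin (TCP) lies on the centre line of the jaws, within the pads' length; the fingertips stand 14 mm ahead of it and the grasp point (between the pads) lies 5 mm behind it; z points along the fingers, y is the line along which they close (so a half turn about z gives the same grasp; the last joint's range is limited). The gripper opens to 85 mm and grips with 20 to 120 N. Pads are 22 mm wide; open, the fingers measure 114 mm over their backs; the gripper's body (76 mm by 85 mm) begins 54 mm behind the grasp point. The pads swing forward as they close: fully open they stand 13 mm farther back than shut.
Start: joints at [1.027, 0.286, 1.577, -0, 1.279, -0.15], TCP at [0.259, 0.623, 0.245] pointing down, gripper open.
Joint ranges: [-2.77, 2.77], [-0.9, 2.22], [0.21, 2.48], [-1.53, 4.67], [0.24, 2.81], [-2.84, 2.84]. Speed limits (rad/s): [2.79, 2.79, 3.14, 3.14, 3.14, 3.14].

### API

Orientations are given as a 3x3 rotation matrix whose columns are the frame's x, y, z axes.
In Python, from bench import manip gives the robot as it stands.
- The arm moves only by the shell command python3 -m pendant 'ROWS' [FORCE]. ROWS is JSON, a list of rows, each a list of 7 numbers: the opening, from 0 (shut) to 1 (fully open), then the shift along the tool's x, y, z in cm, then the turn, a rotation vector about the tool's x, y, z in degrees. In form: [[gripper, dx, dy, dz, rx, ry, rz], ...]. A call has 1 to 12 rows; each row is the pose to reach, as a shift and turn from the pose commanded when the call began, along the tool's axes at that moment; what a row does not reach only later rows make up. A row lasts 1/12 s, in which the tool goes at most 41.7 mm and 7.16 degrees, less where a joint would pass 70% of its speed; a pose out of reach is approached as far as the arm can. A call with a gripper value outside its range is refused whole. The fingers move at their own pace and stop on an object; FORCE is the grip in N (left out, the last holds). Time passes only in rows, so rows that repeat a pose let the fingers close. It gives the time, the measured TCP pose, the force, the opening and the grip force at its end, in the units of the state.
- manip.observe(): the state, without advancing time (a new reading comes with each control period).
- manip.read_camera(name): name is "scene" or "top" or "wrist"; returns the picture (384x512x3 uint8, blue, green, red); there is no depth.
- manip.camera_params(name): a dict with "mtx" (3x3 intrinsics, pixels), "R" (3x3) and "t" (3): a world point X has camera coordinates R X + t. Camera axes: x right, y down, z forward; pixel columns grow to the right and rows downward; lengths in m; the calibration is good to about 2 mm. A picture is of the moment at which its call begins: read the wrist's pose just before it. camera_params takes no time and is no camera call; for the wrist camera it gives the pose at the moment of the call.
- manip.finish_job(): hands the job in; it is judged then, once.
Trained networks look in the newest picture that a camera, given by its name, has taken for a name from the list of things; names that differ only in an ending like _2 or _b are one class to them, and where a whole thing is asked for, a point or a joint stands for the part that bears it (a point fixed in the world has none). Each returns a list of dicts, best first, with "p" (0 to 1); they miss things now and then, are a little off and sometimes report something else, mostly with a low value. They report only what shows in the picture. A call takes as long as a camera call. They do not tell look-alikes from the thing itself.
- manip.search_frame(camera, target): "rect" ([centre column, centre row, width, height] in pixels, round what is visible of it).
- manip.outline_of(camera, target): "region" (384x512 bool, what is visible of it) and "rect" ([centre column, centre row, width, height] in pixels, round what is visible of it).
The state is a dict: "time_s": time; "joints": joint angles; "joint_velocities": joint speeds; "tau": joint torques, N m; "ee_pos": TCP position; "orientation": TCP orientation; "wrist_force": force on the tool from outside, world axes, zero at the start; "wrist_torque": the same for the moment, N m; "gripper_width": finger opening in m; "finger_force": force on a finger pad.
Only numpy, scipy, OpenCV 4.12 (cv2) and the standard library are available. Lean on these libraries where they do the work, as an engineer would, in place of code of your own. Each camera call takes 0.05 s, during which the arm holds its last target. There are 200 camera calls.

### The job

One circuit board in the leaning-slot rack is too tall for the keeper bar to close over. Slide it up out of its slot and stand it on the inspection easel, its lower edge on the ledge, leaning back on the plate, about in the middle, and let go; then swing the rack's keeper bar fully shut so that it clicks into its catch, leaving the two short boards in their slots and the other things on the bench where they are.

Things in the scene. Friction and masses are not known exactly. Their poses are not given: they have to be found in the camera images.
- rack: Aluminium rack, fixed: floor plate 235 x 130 x 8 mm, three leaning slots, swinging keeper bar. Origin on the table below the middle; x from the hinge end (nearest the robot) to the catch end, y left, z up. Slots one behind the other, lower lines at x = 5, 45, 85 mm, centred on y = 0. Side walls 60 mm high. Hinge post 18 mm square at x = -105, y = 45 mm, top at 87 mm, under the bar.
- rack_slots (a point): Middle slot's lower line, on the floor plate, 8 mm above the table; axes as the rack. All slots rise along (-0.5, 0, 0.866) of this frame (lean 30 degrees to -x); boards slide out along it. Black ribs hold 8 mm of each side edge of a board, up to 55 mm along the slope, with 1.5 mm play at each face and 2.5 mm at each side edge (boards lean up to 4 degrees more).
- rack_catch (a point): Top of the sprung steel ball of the keeper's catch, 90 mm above the table; axes as the rack. The ball sits on a steel post 22 x 30 mm, 77 mm high. A stop plate on the post's -y side reaches 102 mm above the table.
- tall_card: Tall circuit board, loose, 0.14 kg (+-30%), in any of the slots: green, 3 mm thick, 110 mm wide, 150 mm high along the slope with its grip strip. Origin: middle of its lower edge. Axes equal the rack's while it is in a slot: z is vertical when the board leans 30 degrees; the board rises along (-0.5, 0, 0.866), its faces look along +-(0.866, 0, 0.5), its width is along y.
- tall_card_grip (a point): Middle of the aluminium grip strip on the tall board's top edge: 12 mm thick, 80 mm long (along y), 16 mm high. 142 mm from the origin along the slope; in the rack about 132 mm above the table, well clear above the short boards. Axes as tall_card.
- short_card_a: A short circuit board like the tall one but 80 mm high (0.09 kg), loose in another slot, its top about 81 mm above the table. Same kind of origin and axes. To be left in its slot.
- short_card_b: The second short board, identical to the first, in the remaining slot. To be left in its slot.
- keeper (a joint): Swing of the keeper bar about the vertical hinge line, rad: 0 = shut, along rack +x over the boards, latched on the ball; grows as the free end swings out to rack +y (at most 1.6). Stays where left; under 1 N at the knob moves it. Over the last 0.11 rad it rides over the ball (about 3 N at the knob), then snaps to 0; above 0.03 it is not latched. The tall board in the rack blocks it.
- keeper_hinge (a point): Point on the keeper's hinge line, 88 mm above the table, level with the bar's underside. Axes turn with the bar: x along the bar to its free end. The bar: steel, 14 mm wide, top face 100 mm above the table, reaching 225 mm from the hinge line, with a 32 mm wide end paddle.
- keeper_knob (a point): Middle of the top of the keeper's knob: an upright round steel pin, 14 mm in diameter, standing 35 mm above the bar, 165 mm from the hinge line; its top is 135 mm above the table. Axes as keeper_hinge.
- easel: Grey easel, fixed, 150 mm wide (its y), x away from the leaning back plate. Origin on the table below the line where a board's lower edge should stand. The plate, behind that line on its -x side, leans 30 degrees to -x, rising along (-0.5, 0, 0.866) to 85 mm along the slope; a board at the line with that lean clears its face by 1 mm. The foot reaches back to x = -105 mm.
- easel_ledge (a point): Middle of the line on the easel's level ledge where a board's lower edge should stand, 12 mm above the table; axes as the easel. Ahead of it (+x) the ledge is free for 24 mm, then a lip rises 14 mm. A board carried from the rack with its lean kept fits here.
- spool: Bystander: spool of solder, 60 mm diameter, 50 mm high, upright. Origin under its centre.
- screwdriver: Bystander: screwdriver 170 mm long, lying along its x. Origin under its middle.
- brush: Bystander: brush 170 mm long, lying along its x. Origin under its middle.
- flux_jar: Bystander: jar 52 mm in diameter, 60 mm high. Origin under its centre.
- cleaner: Bystander: bottle 66 mm in diameter, 170 mm high. Origin under its centre.
- tweezers: Bystander: steel tweezers 120 mm long, lying flat along their x, 4 mm thick. Origin under their middle.
- parts_bin: Bystander: black divided bin 120 x 100 x 45 mm. Origin under its middle.
Mind the look-alikes: they are no part of the job. What is shaped like the tall_card but yellow is not meant.

How it is judged:
On the way, in this order (a step that is already met when the one before it is completed fails the run):
1. the tall board stands on the easel, let go (z of tall_card in the frame of easel between 0.007 and 0.02 m and x of tall_card in the frame of easel between -0.012 and 0.026 m and y of tall_card in the frame of easel between -0.035 and 0.035 m and angle between tall_card's own z axis and vertical below 0.3 rad and angle between the y axis of tall_card and the y axis of easel, either way round below 0.25 rad and contact force between tall_card and the fingers below 0.1 N), for 0.2 s.
2. the keeper bar is shut in its catch (value of joint keeper below 0.025 rad), for 0.2 s.
At the end, for the whole second after the job is handed in: Tall board at rest on the easel, let go: edge on the ledge inside the lip, within 35 mm of the middle, lean within 17 degrees of the plate's, square within 14 degrees. Keeper latched (under 0.025 rad). Both short boards still in their slots (moved under 20 mm) (all of step 1 and linear speed of tall_card below 0.03 m/s and value of joint keeper below 0.025 rad and distance of each of short_card_a, short_card_b from where it was at the start of the episode below 0.02 m and angle between each of short_card_a, short_card_b's own z axis and vertical below 0.2 rad); the robot touches nothing.
It fails at once if a bystander was displaced by more than 40 mm (distance of any of spool, screwdriver, brush, flux_jar, cleaner, tweezers, parts_bin from where it was at the start of the episode above 0.04 m).
It fails at once if a short board was pulled out of its slot (distance of any of short_card_a, short_card_b from where it was at the start of the episode above 0.04 m).
It also fails if it takes over 54 s, if anything falls off the work surface, if the arm or the gripper's body presses on something with over 40 N, if the wrist force passes 120 N, or if a joint passes its speed limit or range.

## Working session

There is one attempt and no reset: what is moved stays moved. The work goes in short steps, Python scripts to look and compute and a shell command to move; the robot and the scene stay as the last step left them, time stands still between calls to the robot, and variables do not carry over. Pictures are saved under pics/ and viewed, at most 12 in all, crops included, and the job is handed in when it is done.

```bash
mkdir -p pics; cat > h.py <<'E'
import numpy as np, cv2
from bench import manip
def P(n):
    c=manip.camera_params(n); return [np.array(c[k],float) for k in("mtx","R","t")]
def proj(n,X):
    K,R,t=P(n); q=(np.atleast_2d(X)@R.T+t)@K.T; return q[:,:2]/q[:,2:]
def onz(n,uv,z):
    K,R,t=P(n); d=R.T@np.linalg.solve(K,[uv[0],uv[1],1]); c=-R.T@t; return c+d*(z-c[2])/d[2]
E
python3 - <<'E'
from h import *
for n in("scene","top"):
    im=manip.read_camera(n); cv2.imwrite(f"pics/{n}0.png",im); np.save(n,im)
    K,R,t=P(n);print(n,(-R.T@t).round(3),R[2].round(2),K[0,0])
    for k in("rack","tall_card","tall_card_grip","keeper_knob","keeper","easel"):
        for d in manip.search_frame(n,k)[:3]: print(n,k,round(d["p"],2),np.round(d["rect"],1))
print(manip.observe())
E
```

```text
scene [ 1.104 -0.291  0.977] [-0.53  0.28 -0.8 ] 368.15182050672723
scene rack 0.7 [293.8 198.2 100.3  82.7]
scene tall_card 0.88 [296.6 140.5  46.9  35. ]
scene tall_card 0.72 [146.5 189.3  46.4  27.7]
scene tall_card 0.68 [280.6 190.1  34.5  43.2]
scene tall_card_grip 0.84 [297.5 141.1  44.8  29.6]
scene tall_card_grip 0.67 [148.8 190.6  50.2  26.1]
scene tall_card_grip 0.66 [294.1 199.7  99.8  85. ]
scene keeper_knob 0.91 [302.9 162.4  70.2  11.2]
scene keeper 0.62 [302.8 162.9  76.7  17.2]
scene keeper 0.54 [290.4 196.5 102.   80.2]
scene easel 0.9 [178.3 249.6  65.2  54.9]
scene easel 0.36 [100.7 220.2  23.2  21.3]
top [ 2.590e-01 -1.000e-03  1.746e+00] [ 0.17  0.01 -0.99] 490.57484274732417
top rack 0.84 [211.2 193.8  85.7  68.7]
top rack 0.24 [246.7 129.6  12.4  45.9]
top tall_card 0.79 [173.7 260.3  46.   45.8]
top tall_card 0.71 [227.7 190.4  34.6  27. ]
top tall_card_grip 0.92 [231.6 189.4  29.   22.9]
top tall_card_grip 0.7 [332.7 269.   52.8  43.8]
top tall_card_grip 0.64 [172.  260.4  48.2  45.1]
top keeper_knob 0.65 [193.9 203.   62.2  45.2]
top keeper_knob 0.4 [382.4 2
[... 329 characters left out ...]
'joint_velocities': array([-1.45270506e-04,  1.62064191e-03,  1.16440188e-03, -7.50427654e-04,
        2.07476203e-05,  1.21436210e-03]), 'tau': array([-1.42430745e-03, -4.05813575e+01, -2.92861372e+01, -2.01486041e-04,
        3.50845758e-04,  5.32126620e-06]), 'ee_pos': array([0.25897241, 0.62332363, 0.24532179]), 'orientation': array([[-9.23467847e-01,  3.83675820e-01,  4.13956392e-05],
       [ 3.83675819e-01,  9.23467848e-01, -1.51722626e-05],
       [-4.40487722e-05,  1.87140913e-06, -9.99999999e-01]]), 'wrist_force': array([ 0.21579137,  0.00946174, -0.35429132]), 'wrist_torque': array([-0.01255319, -0.0348471 ,  0.02759542]), 'finger_force': 0.0, 'gripper_width': 0.08540123659124764}
```

View pics/scene0.png

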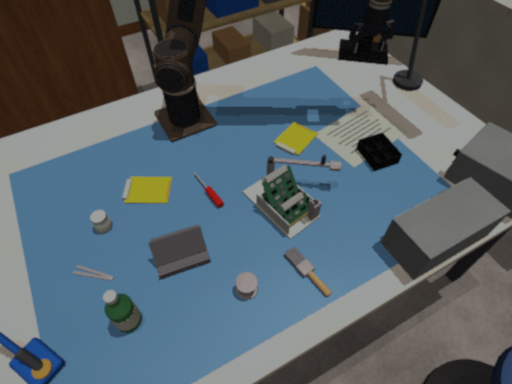

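View pics/top0.png

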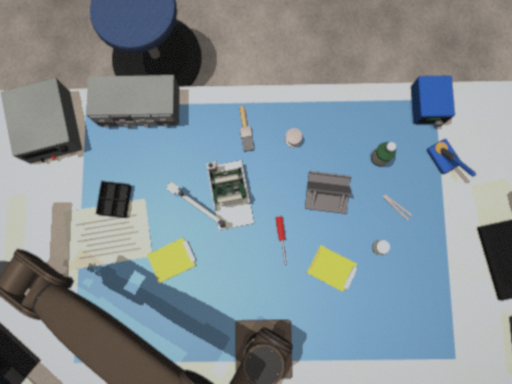

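The scene view has the rack at about (290,200), the keeper open to the upper right (270-340,163), the easel at (180,250), and two yellow look-alikes lying flat. The top view has the rack at (230,195), the bar from (222,222) to (173,188), and the easel at (328,192). Next I'll look closer.

```bash
python3 - <<'E'
from h import *
s=np.load("scene.npy");t=np.load("top.npy")
a=cv2.resize(s[145:245,235:355],None,fx=4,fy=4,interpolation=2)[:,:400]
a=cv2.resize(s[145:240,240:350],(400,345),interpolation=2)
b=cv2.resize(t[150:240,160:265],(400,343),interpolation=2)
c=cv2.resize(s[215:285,140:220],(300,262),interpolation=2)
d=cv2.resize(t[165:220,300:360],(286,262),interpolation=2)
M=np.zeros((600,800,3),np.uint8);M[:345,:400]=a[:345];M[:343,400:]=b;M[338:600,:300]=c;M[338:600,400:686]=d
cv2.imwrite("pics/m1.png",M)
for n,q in(("top",(231.6,189.4)),):print(onz(n,q,.132))
for n,q in(("top",(328,192)),("top",(230,195)),):print(onz(n,q,.03))
E
```

```text
[0.52969672 0.09839029 0.132     ]
[ 0.53218964 -0.23625158  0.03      ]
[0.52676599 0.11045948 0.03      ]
```

View pics/m1.png

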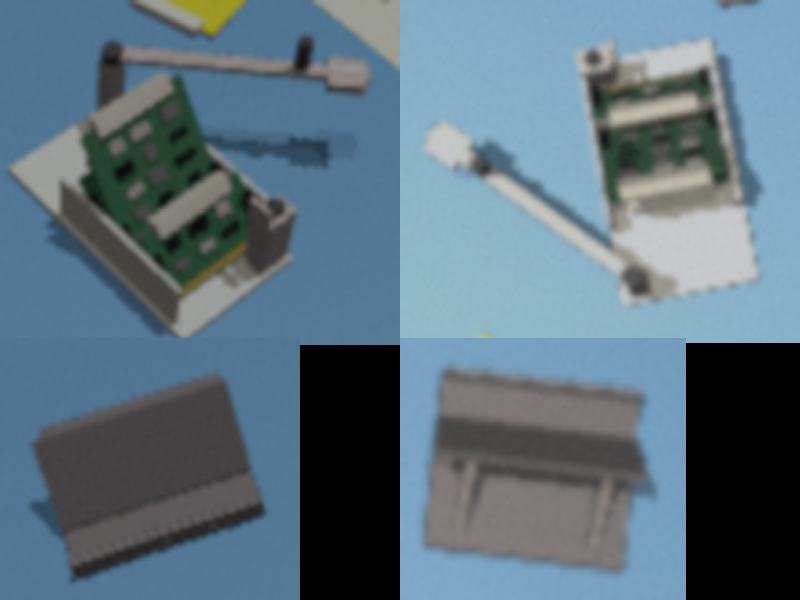

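The crops show the tall board with its strip at top pixel (227,179) and a short board's strip at (230,199). That is about 70 mm apart, so the tall board is in the middle slot and the other short board is hidden under it. The keeper is open by about 60 degrees. I'll make a rough rack and easel pose next, then take a wrist view.

```bash
python3 - <<'E'
from h import *
f=lambda u,v:(400 and (160+(u-400)/3.81,150+v/3.81))
for nm,q,z in(("cTR",(712,40),.008),("cBR",(757,272),.008),("cBL",(625,300),.008),("hingetop",(637,272),.1),("ktop",(483,165),.135),("barend",(440,140),.1),("tallgrip",(655,110),.132),("short",(665,185),.075),("catch",(597,58),.095)):
    print(nm,onz("top",f(*q),z).round(3))
g=lambda u,v:(300+(u-400)/4.77,165+(v-338)/4.77)
for nm,q,z in(("eFL",(445,370),.026),("eFR",(642,390),.026),("eBR",(622,570),.005),("eBL",(428,545),.005)): print(nm,onz("top",g(*q),z).round(3))
o=manip.observe();K,R,t=P("wrist");E=o["orientation"]
print("cam in tool",(E.T@(-R.T@t-o["ee_pos"])).round(4),"\n",(R@E).round(3),K.round(1))
E
```

```text
cTR [0.656 0.068 0.008]
cBR [0.434 0.028 0.008]
cBL [0.41  0.151 0.008]
hingetop [0.426 0.133 0.1  ]
ktop [0.519 0.264 0.135]
barend [0.547 0.309 0.1  ]
tallgrip [0.566 0.114 0.132]
short [0.507 0.109 0.075]
catch [0.621 0.169 0.095]
eFL [ 0.607 -0.173  0.026]
eFR [ 0.59  -0.32   0.026]
eBR [ 0.457 -0.302  0.005]
eBL [ 0.478 -0.159  0.005]
cam in tool [ 0.0727  0.0014 -0.129 ] 
 [[-0.     1.    -0.001]
 [-0.959 -0.    -0.284]
 [-0.284  0.001  0.959]] [[340.1   0.  255.1]
 [  0.  340.1 195.2]
 [  0.    0.    1. ]]
```

```bash
cat >> h.py <<'E'
from scipy.spatial.transform import Rotation as Ro
from scipy.optimize import least_squares
def Rz(a): return Ro.from_euler("z",a).as_matrix()
def leanR(yaw,lean=np.pi/6):
    c,s=np.cos(lean),np.sin(lean); y=Rz(yaw)@[c,0,s]; z=Rz(yaw)@[s,0,-c]; return np.c_[np.cross(y,z),y,z]
def downR(yaw): return leanR(yaw,0)
def go(p,Rt):
    o=manip.observe();E=o["orientation"]
    print("shift cm",(E.T@(np.array(p)-o["ee_pos"])*100).round(2),"turn",np.degrees(Ro.from_matrix(E.T@Rt).as_rotvec()).round(2))
E
python3 -c "
from h import *
go([.50,.22,.36],downR(.1))"
```

```text
shift cm [-37.73 -28.   -11.47] turn [ 0.    0.   61.71]
```

```bash
python3 -m pendant '[[1,-10,-7,-7,0,0,15],[1,-37.7,-28,-11.5,0,0,61.7],[1,-37.7,-28,-11.5,0,0,61.7],[1,-37.7,-28,-11.5,0,0,61.7],[1,-37.7,-28,-11.5,0,0,61.7],[1,-37.7,-28,-11.5,0,0,61.7],[1,-37.7,-28,-11.5,0,0,61.7],[1,-37.7,-28,-11.5,0,0,61.7],[1,-37.7,-28,-11.5,0,0,61.7],[1,-37.7,-28,-11.5,0,0,61.7],[1,-37.7,-28,-11.5,0,0,61.7],[1,-37.7,-28,-11.5,0,0,61.7]]'; python3 -m pendant '[[1,0,0,0,0,0,0],[1,0,0,0,0,0,0],[1,0,0,0,0,0,0]]'; python3 -c "
from h import *
go([.50,.22,.36],downR(.1))
import pickle
p=manip.camera_params('wrist');im=manip.read_camera('wrist');np.save('wA',im);pickle.dump(p,open('wA.pkl','wb'))
cv2.imwrite('pics/wA.png',cv2.resize(im,(800,600),interpolation=2))
go([.50,-.05,.36],downR(.1))"
```

```text
time_s: 1.7
ee_pos: [0.5012, 0.2171, 0.3618]
orientation: [[-0.098, 0.995, 0.002], [0.995, 0.098, -0.001], [-0.001, 0.002, -1.0]]
wrist_force: [0.3, -0.3, -0.2]
gripper_width: 0.0857
finger_force: 0.0
time_s: 1.95
ee_pos: [0.4993, 0.2204, 0.3601]
orientation: [[-0.1, 0.995, -0.001], [0.995, 0.1, 0.0], [0.0, -0.001, -1.0]]
wrist_force: [-0.6, 0.8, -0.5]
gripper_width: 0.0853
finger_force: 0.0
shift cm [-0.05  0.06  0.01] turn [-0.03 -0.03  0.  ]
shift cm [-2.696e+01 -2.640e+00 -2.000e-02] turn [-0.05 -0.02  0.06]
```

View pics/wA.png

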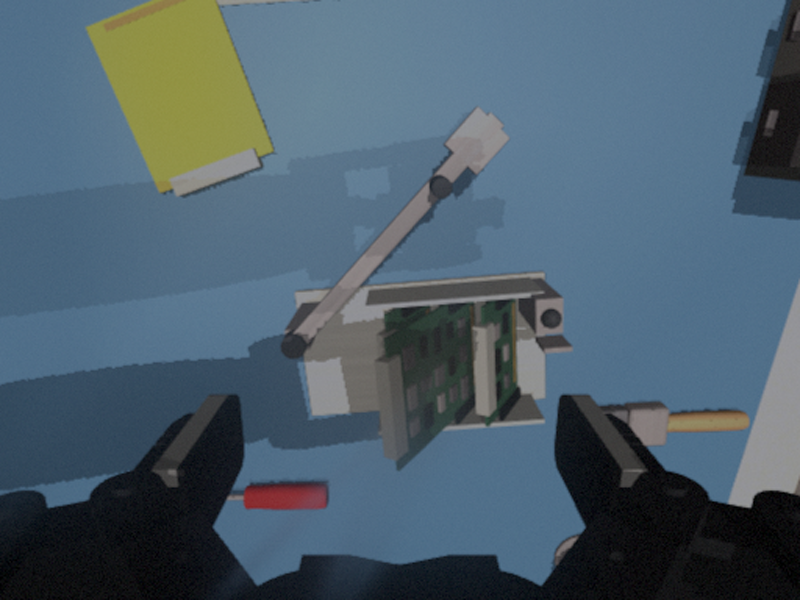

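In wrist view A (800-wide) the tall grip strip runs from (390,357) to (396,460). The front short strip is at (485,370), the hinge cap at (294,345), the knob top at (441,187), the catch ball at (551,318), and the bar end at (480,140). View B next.

```bash
python3 -m pendant '[[1,-3.4,-0.3,0,0,0,0],[1,-27,-2.6,0,0,0,0],[1,-27,-2.6,0,0,0,0],[1,-27,-2.6,0,0,0,0],[1,-27,-2.6,0,0,0,0],[1,-27,-2.6,0,0,0,0],[1,-27,-2.6,0,0,0,0],[1,-27,-2.6,0,0,0,0],[1,-27,-2.6,0,0,0,0],[1,-27,-2.6,0,0,0,0],[1,-27,-2.6,0,0,0,0]]'; python3 -c "
from h import *
import pickle
p=manip.camera_params('wrist');im=manip.read_camera('wrist');np.save('wB',im);pickle.dump(p,open('wB.pkl','wb'))
cv2.imwrite('pics/wB.png',cv2.resize(im,(800,600),interpolation=2))"
```

```text
time_s: 2.92
ee_pos: [0.5008, -0.0494, 0.3602]
orientation: [[-0.103, 0.995, -0.0], [0.995, 0.103, 0.0], [0.001, -0.0, -1.0]]
wrist_force: [-0.2, 0.4, 0.5]
gripper_width: 0.0853
finger_force: 0.0
```

View pics/wB.png

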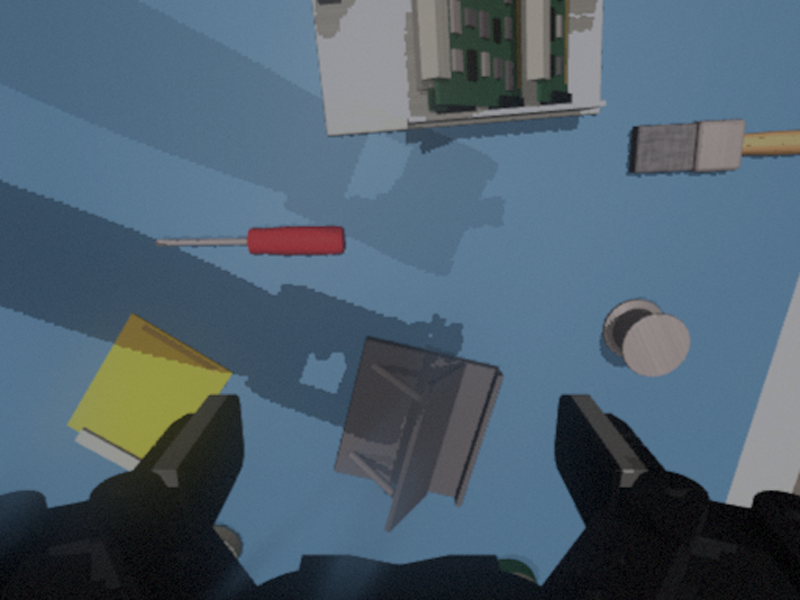

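View B (800-wide) shows the rack plate corner at (328,136), the tall strip's -y end at (436,79), and the easel's lip corners at (500,372) and (460,503). Its foot's back corners are at (368,338) and (335,468), and the plate's top right corner is at (388,528).

```bash
cat > fit.py <<'E'
from h import *
import pickle
C={}
for n in("wA","wB"):
    c=pickle.load(open(n+".pkl","rb"));C[n]=[np.array(c[k],float) for k in("mtx","R","t")]
for n in("top","scene"):C[n]=P(n)
def pj(n,X):
    K,R,t=C[n];q=K@(R@X+t);return q[:2]/q[2]
def tri(obs):
    A=[];b=[]
    for n,uv in obs:
        K,R,t=C[n];c=-R.T@t;d=R.T@np.linalg.solve(K,[*uv,1]);d/=np.linalg.norm(d);M=np.eye(3)-np.outer(d,d);A.append(M);b.append(M@c)
    x=np.linalg.lstsq(np.vstack(A),np.hstack(b),rcond=None)[0]
    return x,[np.round(pj(n,x)-uv,1) for n,uv in obs]
S=800/512
def fit(obs,x0,nm):
    T=lambda p,X:Rz(p[2])@X[:3]+[p[0],p[1],0]
    f=lambda p:np.hstack([(pj(n,T(p,np.array(X)))-np.array(uv)/(S if n[0]=="w" else 1)) for n,uv,X in obs])
    s=least_squares(f,x0,loss="soft_l1");print(nm,s.x.round(4),"\n",s.fun.reshape(-1,2).round(1).tolist());return s.x
E
python3 - <<'E'
from fit import *
n=np.array([.866,0,.5]);u=np.array([-.5,0,.866])
b=np.array([.045,0,.008])
rk=fit([("wA",(294,345),(-.105,.045,.1)),("wA",(551,318),(.1,.045,.09)) if 0 else ("wA",(310,416),(-.1175,-.065,.008)),("wB",(328,136),(-.1175,-.065,.008)),("top",(253.7,221.4),(-.1175,-.065,.008)),("top",(241.9,160.5),(.1175,-.065,.008)),
 ("top",(219.1,228.7),(-.1175,.065,.008))],[.533,.11,.17],"rack")
T=lambda X:Rz(rk[2])@X+[rk[0],rk[1],0]
print("pred grip",T(b+.142*u).round(4))
for v in("wA","wB","top","scene"):
    print(v,[ (pj(v,T(b+a*n+y*np.array([0,1,0])+s*u))*(S if v[0]=="w" else 1)).round(0).tolist() for a in(-.006,.006) for y in(.04,-.04) for s in(.15,)])
    print("mid",pj(v,T(b+.142*u)).round(1))
print("tri -y strip end",tri([("wA",np.array((396,460))/S),("wB",np.array((436,79))/S)]), "pred",T(b+.15*u-[0,.04,0]).round(4))
print("knob",onz("top",(181.8,193.3),.135))
K=C["wA"]
def oz(v,uv,z):
    K,R,t=C[v];c=-R.T@t;d=R.T@np.linalg.solve(K,[uv[0]/S,uv[1]/S,1]);return c+d*(z-c[2])/d[2]
print("hinge",oz("wA",(294,345),.1).round(4),"knobA",oz("wA",(441,184),.135).round(4),"ball",oz("wA",(551,318),.09).round(4), np.linalg.norm(oz("wA",(441,184),.135)[:2]-oz("wA",(294,345),.1)[:2]))
ez=fit([("wB",(368,338),(-.105,.075,.006)),("wB",(335,468),(-.105,-.075,.006)),("wB",(388,528),(-.0435,-.075,.0856)),("top",(352,174.5),(-.0435,-.075,.0856)) if 0 else ("top",(307,177),(.0,.075,.03)) if 0 else ("wB",(500,372),(.027,.075,.026)),("wB",(460,503),(.027,-.075,.026))],[.57,-.243,-.115],"easel")
E
```

```text
rack [0.5363 0.1116 0.1679] 
 [[-0.3, 0.3], [1.3, 0.0], [-0.5, -0.2], [0.0, 0.8], [0.2, -1.8], [-1.4, 0.1]]
pred grip [0.5107 0.1073 0.131 ]
wA [[382.0, 363.0], [390.0, 461.0], [396.0, 366.0], [404.0, 464.0]]
mid [254.9 262.4]
wB [[422.0, -70.0], [429.0, 80.0], [441.0, -76.0], [447.0, 77.0]]
mid [282.2   5.1]
top [[218.0, 200.0], [241.0, 195.0], [217.0, 196.0], [241.0, 192.0]]
mid [229.  195.1]
scene [[284.0, 164.0], [264.0, 177.0], [287.0, 165.0], [266.0, 178.0]]
mid [276.2 173.2]
tri -y strip end (array([0.51263091, 0.06712761, 0.1346505 ]), [array([-0.2, -0. ]), array([0.3, 0. ])]) pred [0.5134 0.0672 0.1379]
knob [0.51858895 0.26441391 0.135     ]
hinge [0.4256 0.139  0.1   ] knobA [0.5219 0.2742 0.135 ] ball [0.6246 0.1779 0.09  ] 0.16605317336691738
easel [ 0.5738 -0.2387 -0.1282] 
 [[-1.8, -2.1], [-0.1, -0.6], [2.1, 2.0], [0.4, 0.1], [-0.4, 0.7]]
```

The rack fit is good to about 1 px and agrees with the prediction for the middle slot. The triangulated strip end is 3 mm low, meaning the board leans about 1-2 degrees more. Next is the approach.

```bash
cat > plan.py <<'E'
from fit import *
YR=.168;YE=-.128
G=np.array([.5085,.1070,.1300]);u=Rz(YR)@[-.5,0,.866]
E
python3 -c "
from plan import *
go(G-.005*u+.10*u,leanR(YR,np.radians(31)))"
```

```text
shift cm [15.16 -2.37 14.81] turn [-30.99   0.99  -3.64]
```

```bash
python3 -m pendant '[[0.7,3,-0.5,2.5,-6,0.2,-0.7],[0.7,15.2,-2.4,14.8,-31,1,-3.6],[0.7,15.2,-2.4,14.8,-31,1,-3.6],[0.7,15.2,-2.4,14.8,-31,1,-3.6],[0.7,15.2,-2.4,14.8,-31,1,-3.6],[0.7,15.2,-2.4,14.8,-31,1,-3.6],[0.7,15.2,-2.4,14.8,-31,1,-3.6],[0.7,15.2,-2.4,14.8,-31,1,-3.6],[0.7,15.2,-2.4,14.8,-31,1,-3.6],[0.7,15.2,-2.4,14.8,-31,1,-3.6]]'; python3 - <<'E'
from plan import *
go(G-.005*u,leanR(YR,np.radians(31)))
C["w"]=P("wrist");im=manip.read_camera("wrist")
n=Rz(YR)@[.866,0,.5];y=Rz(YR)@[0,1,0]
for a in(-.006,.006):
  for s in(-.04,.04): cv2.circle(im,tuple(int(round(q)) for q in pj("w",G+.008*u+a*n+s*y)),2,(0,0,255),1)
cv2.imwrite("pics/w2.png",cv2.resize(im,(800,600)))
E
```

```text
time_s: 3.8
ee_pos: [0.4645, 0.0969, 0.2164]
orientation: [[-0.163, 0.843, 0.513], [0.987, 0.14, 0.083], [-0.001, 0.52, -0.854]]
wrist_force: [-0.9, 0.8, -0.5]
gripper_width: 0.0596
finger_force: 0.0
shift cm [ 0.29 -0.66 10.22] turn [ 0.33  0.2  -0.17]
```

View pics/w2.png

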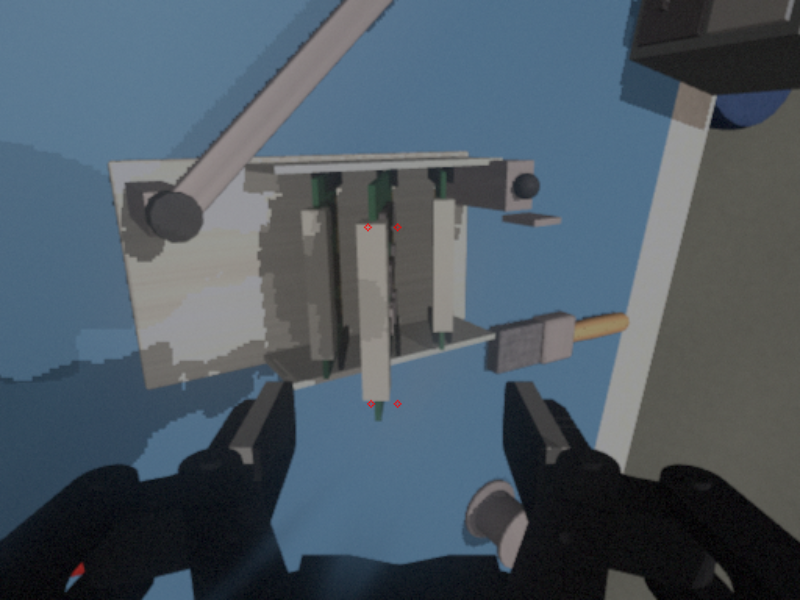

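The view shows the strip running from (372,224) to (376,400). It sits about 10 px, or 4 mm, left of the prediction (red), so I'll correct the tool's y by -0.4 cm.

```bash
python3 -m pendant '[[0.7,0,-0.4,2,0,0,0],[0.7,0,-0.4,5,0,0,0],[0.7,0,-0.4,8,0,0,0],[0.7,0,-0.4,10,0,0,0],[0.7,0,-0.4,10,0,0,0],[0.7,0,-0.4,10,0,0,0],[0,0,-0.4,10,0,0,0],[0,0,-0.4,10,0,0,0],[0,0,-0.4,10,0,0,0],[0,0,-0.4,10,0,0,0],[0,0,-0.4,10,0,0,0],[0,0,-0.4,10,0,0,0]]' 50
```

```text
time_s: 4.85
ee_pos: [0.51, 0.1056, 0.1264]
orientation: [[-0.165, 0.843, 0.511], [0.986, 0.142, 0.084], [-0.002, 0.518, -0.855]]
wrist_force: [-4.0, -1.4, 6.8]
gripper_width: 0.0112
finger_force: 50.2
```

```bash
python3 -m pendant '[[0,0,0,-1,0,0,0],[0,0,0.05,-2.5,0,0,0],[0,0,0.1,-4.5,0,0,0],[0,0,0.1,-6.5,0,0,0],[0,0,0.2,-9,0,0,0],[0,0,0.2,-11.5,0,0,0],[0,0,0.2,-13,0,0,0],[0,0,0.2,-13,0,0,0],[0,0,0.2,-13,0,0,0]]'; python3 - <<'E'
from plan import *
im=manip.read_camera("wrist");np.save("wl",im);P0=P("wrist")
t=manip.read_camera("scene")
M=np.hstack([cv2.resize(im,(480,360)),cv2.resize(t[110:260,220:360],(320,343))[:343].copy() if 0 else cv2.copyMakeBorder(cv2.resize(t[100:260,220:360],(320,360)),0,0,0,0,0)])
cv2.imwrite("pics/l.png",M)
E
```

```text
time_s: 5.6
ee_pos: [0.4446, 0.0949, 0.2372]
orientation: [[-0.164, 0.845, 0.509], [0.987, 0.14, 0.084], [-0.0, 0.516, -0.856]]
wrist_force: [-0.1, -0.4, -2.3]
gripper_width: 0.0111
finger_force: 49.1
```

View pics/l.png

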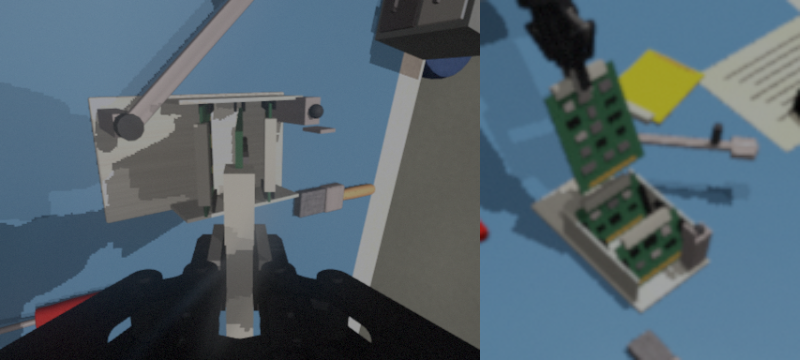

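The board is held and clear of the slot, and both short boards are in place. In the wrist view the strip spans (240,165) to (240,338). I'll measure how the strip sits in the pads.

```bash
python3 - <<'E'
from plan import *
o=manip.observe();C["w"]=P("wrist");E=o["orientation"];p=o["ee_pos"]
for zz in(-.013,-.021,.003):
  print(zz,[(x,(pj("w",p+E@[x,0,zz])*480/512).round(0).tolist()) for x in(.04,-.04)])
g=cv2.cvtColor(np.load("wl.npy"),cv2.COLOR_BGR2GRAY)
print(g[168:196,256].tolist());print(g[330:384,256][::1].tolist())
# target: board origin -> easel
def board(): return p-E[:,2]*-.005*0
e=np.array([.574,-.239,0]);ue=Rz(YE)@[-.5,0,.866]
print("above",end=" ");tgt=e+Rz(YE)@[.004,0,.012]+.137*ue
go(tgt+[0,0,.10],leanR(YE,np.radians(31)))
print(tgt)
E
```

```text
-0.013 [(0.04, [238.0, 181.0]), (-0.04, [238.0, 352.0])]
-0.021 [(0.04, [238.0, 188.0]), (-0.04, [238.0, 367.0])]
0.003 [(0.04, [238.0, 171.0]), (-0.04, [238.0, 327.0])]
[76, 79, 77, 75, 78, 78, 79, 79, 75, 78, 76, 76, 83, 85, 86, 85, 93, 124, 150, 150, 150, 150, 151, 152, 150, 151, 152, 151]
[96, 98, 97, 102, 99, 100, 97, 100, 100, 101, 101, 102, 102, 101, 104, 112, 125, 120, 106, 124, 144, 145, 146, 146, 147, 145, 148, 148, 145, 146, 130, 71, 24, 20, 24, 18, 25, 18, 18, 18, 19, 21, 23, 18, 9, 16, 24, 13, 18, 23, 19, 18, 15, 22]
above shift cm [-33.21   0.78   0.96] turn [-0.16 -8.65 14.35]
[ 0.51002766 -0.23076653  0.130642  ]
```

```bash
cat >> plan.py <<'E'
ye=Rz(YE)@[0,1,0];ue=Rz(YE)@[-.5,0,.866]
TG=np.array([.574,-.239,0])+Rz(YE)@[.004,-.002,.012]+.143*ue
E
python3 -c "
from plan import *
go(TG+[0,0,.07],leanR(YE,np.radians(31)))"
```

```text
shift cm [-33.32  -0.79   2.92] turn [-0.16 -8.65 14.35]
```

```bash
python3 -m pendant '[[0,-2,0,0,0,-0.5,1],[0,-5.5,-0.1,0,0,-1.5,2.5],[0,-9.5,-0.2,0,0,-2.5,4],[0,-13.5,-0.3,0,0,-3.5,6],[0,-17.5,-0.4,0.5,0,-4.5,7.5],[0,-21.5,-0.5,1,0,-5.5,9],[0,-25.5,-0.6,1.5,0,-6.5,11],[0,-29.5,-0.7,2,0,-7.5,12.7],[0,-32,-0.8,2.5,-0.2,-8.6,14.3],[0,-33.3,-0.8,2.9,-0.2,-8.6,14.3],[0,-33.3,-0.8,2.9,-0.2,-8.6,14.3],[0,-33.3,-0.8,2.9,-0.2,-8.6,14.3]]'; python3 -m pendant '[[0,0,0,0,0,0,0],[0,0,0,0,0,0,0]]'; python3 - <<'E'
from plan import *
go(TG,leanR(YE,np.radians(31)))
C["w"]=P("wrist");im=manip.read_camera("wrist");s=manip.read_camera("scene")
e=lambda X:np.array([.574,-.239,0])+Rz(YE)@X
C["scene"]=P("scene")
for X in((0,.075,.012),(0,-.075,.012),(.024,.075,.026),(.024,-.075,.026),(-.0435,.075,.0856),(-.0435,-.075,.0856)):
  for v,I,c in(("w",im,(0,0,255)),("scene",s,(0,0,255))):
    cv2.circle(I,tuple(int(round(q)) for q in pj(v,e(X))),1,c,-1)
cv2.imwrite("pics/p.png",np.hstack([cv2.resize(im,(440,330)),cv2.resize(s[190:290,120:229],(360,330))]))
E
```

```text
time_s: 6.7
ee_pos: [0.5067, -0.2323, 0.2053]
orientation: [[0.127, 0.85, 0.511], [0.992, -0.111, -0.062], [0.004, 0.514, -0.858]]
wrist_force: [-0.7, 0.4, -1.7]
gripper_width: 0.0111
finger_force: 49.1
time_s: 6.87
ee_pos: [0.5071, -0.2311, 0.2073]
orientation: [[0.125, 0.849, 0.513], [0.992, -0.108, -0.064], [0.001, 0.517, -0.856]]
wrist_force: [0.2, 0.5, -1.7]
gripper_width: 0.0115
finger_force: 49.1
shift cm [-0.14 -3.71  6.11] turn [ 0.14 -0.14  0.08]
```

View pics/p.png

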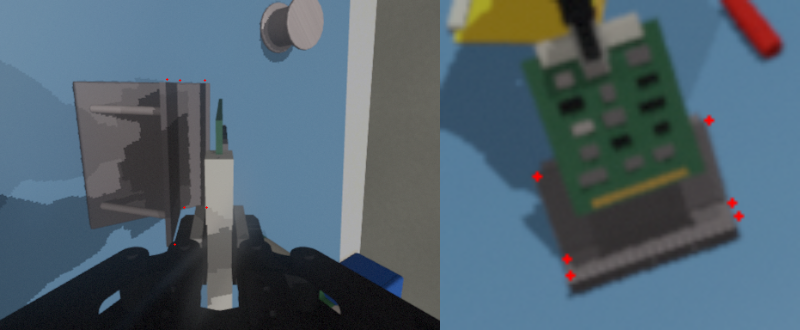

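The red easel model points coincide with the easel's plate top and lip in both views, and the board hangs centred above the ledge. I'll lower it vertically.

```bash
python3 -m pendant '[[0,-0.1,-0.8,1.3,0,0,0],[0,-0.1,-1.8,2.9,0,0,0],[0,-0.1,-2.7,4.4,0,0,0],[0,-0.1,-3.2,5.3,0,0,0],[0,-0.1,-3.5,5.7,0,0,0],[0,-0.1,-3.5,5.8,0,0,0],[0,-0.1,-3.5,5.8,0,0,0]]'; python3 -m pendant '[[0,0,-0.08,0.12,0,0,0],[0,0,-0.16,0.25,0,0,0],[0,0,-0.2,0.33,0,0,0],[0,0,-0.2,0.33,0,0,0]]'; python3 -c "
from plan import *
go(TG,leanR(YE,np.radians(31)))"
```

```text
time_s: 7.55
ee_pos: [0.5077, -0.2333, 0.1409]
orientation: [[0.126, 0.848, 0.515], [0.992, -0.108, -0.065], [0.0, 0.519, -0.855]]
wrist_force: [0.2, 0.1, -2.4]
gripper_width: 0.0108
finger_force: 49.1
time_s: 7.88
ee_pos: [0.5074, -0.2334, 0.1367]
orientation: [[0.126, 0.848, 0.514], [0.992, -0.108, -0.065], [0.0, 0.519, -0.855]]
wrist_force: [-0.9, -0.8, -0.9]
gripper_width: 0.0109
finger_force: 49.1
shift cm [ 0.09 -0.11  0.04] turn [ 0.23 -0.05  0.06]
```

```bash
python3 -m pendant '[[0,0,-0.05,0.08,0,0,0],[0,0,-0.1,0.17,0,0,0],[0,0,-0.1,0.17,0,0,0]]';  python3 -m pendant '[[0,0,-0.05,0.08,0,0,0],[0,0,-0.1,0.17,0,0,0],[0,0,-0.1,0.17,0,0,0]]'
```

```text
time_s: 8.13
ee_pos: [0.5072, -0.2332, 0.1343]
orientation: [[0.126, 0.849, 0.514], [0.992, -0.108, -0.065], [0.001, 0.518, -0.855]]
wrist_force: [-0.0, 0.8, -1.4]
gripper_width: 0.0109
finger_force: 49.1
time_s: 8.38
ee_pos: [0.5072, -0.2332, 0.1322]
orientation: [[0.126, 0.849, 0.514], [0.992, -0.109, -0.065], [0.001, 0.518, -0.855]]
wrist_force: [-0.3, -0.7, -1.5]
gripper_width: 0.0115
finger_force: 49.1
```

```bash
python3 -m pendant '[[0,0,-0.05,0.08,0,0,0],[0,0,-0.1,0.17,0,0,0],[0,0,-0.1,0.17,0,0,0]]';  python3 -m pendant '[[0,0,-0.05,0.08,0,0,0],[0,0,-0.1,0.17,0,0,0],[0,0,-0.1,0.17,0,0,0]]'
```

```text
time_s: 8.63
ee_pos: [0.5076, -0.2335, 0.1309]
orientation: [[0.126, 0.848, 0.515], [0.992, -0.108, -0.066], [0.0, 0.519, -0.855]]
wrist_force: [-0.1, 0.2, 0.3]
gripper_width: 0.0111
finger_force: 49.3
time_s: 8.88
ee_pos: [0.5084, -0.234, 0.1302]
orientation: [[0.127, 0.847, 0.516], [0.992, -0.108, -0.067], [-0.001, 0.521, -0.854]]
wrist_force: [-2.5, 1.9, 4.9]
gripper_width: 0.0111
finger_force: 50.2
```

```bash
python3 -m pendant '[[0,0,0,-0.15,0,0,0],[0,0,0,-0.15,0,0,0],[0.2,0,0,-0.15,0,0,0],[0.5,0,0,-0.15,0,0,0],[0.8,0,0,-0.15,0,0,0],[0.8,0,0,-0.15,0,0,0],[0.8,0,0,-0.15,0,0,0],[0.8,0,0,-0.15,0,0,0]]';  python3 -m pendant '[[0.8,0,0,-1,0,0,0],[0.8,0,0,-3,0,0,0],[0.8,0,0,-6,0,0,0],[0.8,0,0,-10,0,0,0],[0.8,0,0,-13,0,0,0],[0.8,0,0,-13,0,0,0],[0.8,0,0,-13,0,0,0]]'; python3 - <<'E'
from plan import *
im=manip.read_camera("wrist");s=manip.read_camera("scene");t=manip.read_camera("top")
cv2.imwrite("pics/r.png",np.hstack([cv2.resize(im,(440,330)),cv2.resize(s[190:290,120:229],(360,330))]))
k=np.array([.5219,.2742,.135]);h=np.array([.4256,.139,.1]);d=k-h
print("bar yaw",np.arctan2(d[1],d[0]),"q",np.arctan2(d[1],d[0])-YR)
E
```

```text
time_s: 9.55
ee_pos: [0.5066, -0.2332, 0.1297]
orientation: [[0.126, 0.848, 0.514], [0.992, -0.108, -0.065], [0.001, 0.518, -0.855]]
wrist_force: [-0.4, -0.2, -0.5]
gripper_width: 0.0686
finger_force: 0.0
time_s: 10.13
ee_pos: [0.44, -0.2256, 0.2437]
orientation: [[0.127, 0.846, 0.517], [0.992, -0.107, -0.069], [-0.003, 0.522, -0.853]]
wrist_force: [0.2, 0.8, 0.0]
gripper_width: 0.0684
finger_force: 0.0
bar yaw 0.9518774654206917 q 0.7838774654206917
```

View pics/r.png

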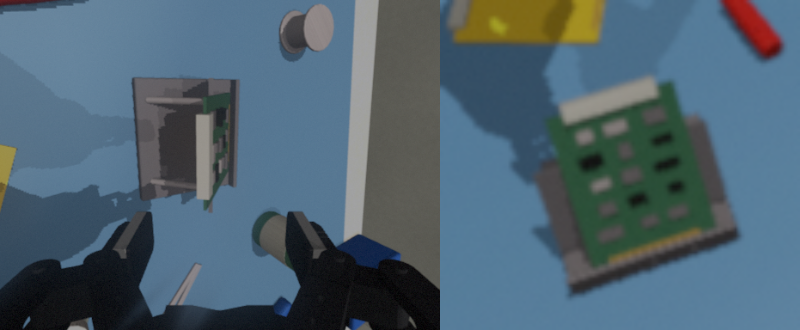

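The board stands centred on the easel, leaning on the plate: its strip is at (205,155) in the wrist view, and its lower edge runs from (600,262) to (712,225) inside the lip in the scene crop. The keeper is next: I'll grasp the knob and move it along its arc.

```bash
cat >> plan.py <<'E'
H=np.array([.4254,.1387])
def kn(b,z=.122,r=.166): return [H[0]+r*np.cos(b),H[1]+r*np.sin(b),z],downR(b-np.pi/2)
E
python3 -c "
from plan import *
print(kn(.952)[0]);go(*kn(.952,.23))"
```

```text
[np.float64(0.5216891459647292), np.float64(0.2739198223981346), 0.122]
shift cm [50.45  1.06  1.87] turn [30.42 -7.77 27.47]
```

```bash
python3 -m pendant '[[0.8,2,1,-2,0,0,0],[0.8,6,1.5,-3,4,-1,4],[0.8,10,1.5,-3,9,-2,8],[0.8,14,1.5,-3,14,-4,13],[0.8,18,1.5,-2,19,-5,17],[0.8,22,1.3,-2,24,-6,22],[0.8,26,1.2,-1,28,-7,25],[0.8,30,1.1,0,30.4,-7.8,27.5],[0.8,34,1.1,0.5,30.4,-7.8,27.5],[0.8,38,1.1,1,30.4,-7.8,27.5],[0.8,42,1.1,1.5,30.4,-7.8,27.5],[0.8,46,1.1,1.9,30.4,-7.8,27.5]]'; python3 -m pendant '[[0.8,3.5,0,0,0,0,0],[0.8,4.5,0,0,0,0,0],[0.8,4.5,0,0,0,0,0],[0.8,4.5,0,0,0,0,0]]'; python3 - <<'E'
from plan import *
go(*kn(.952,.23));go(*kn(.952))
C["w"]=P("wrist");im=manip.read_camera("wrist")
for b in(.9,.952,1.0): cv2.circle(im,tuple(int(round(q)) for q in pj("w",np.array(kn(b,.135,.165)[0]))),2,(0,0,255),-1)
cv2.imwrite("pics/k.png",im)
E
```

```text
time_s: 11.28
ee_pos: [0.5067, 0.1798, 0.233]
orientation: [[0.58, 0.815, -0.003], [0.815, -0.58, -0.003], [-0.004, -0.0, -1.0]]
wrist_force: [1.6, -0.2, 0.0]
gripper_width: 0.068
finger_force: 0.0
time_s: 11.62
ee_pos: [0.5328, 0.2138, 0.2342]
orientation: [[0.58, 0.815, -0.002], [0.815, -0.58, -0.004], [-0.004, 0.001, -1.0]]
wrist_force: [-0.1, -0.7, -0.3]
gripper_width: 0.0681
finger_force: 0.0
shift cm [ 4.26 -4.39  0.4 ] turn [0.04 0.23 0.02]
shift cm [ 4.3 -4.4 11.2] turn [0.04 0.23 0.02]
```

View pics/k.png

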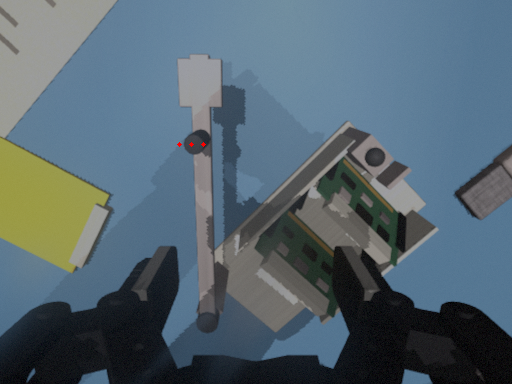

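The knob top is at about (194,140) and the prediction is at (191,144), which agrees to within about 3 mm. I'll centre over it, go down and grip.

```bash
python3 -m pendant '[[0.8,2.5,-2.5,0,0,0.2,0],[0.8,4.4,-4.3,2,0,0.2,0],[0.8,4.4,-4.3,5,0,0.2,0],[0.8,4.4,-4.3,8,0,0.2,0],[0.8,4.4,-4.3,10.5,0,0.2,0],[0.8,4.4,-4.3,11.2,0,0.2,0],[0.8,4.4,-4.3,11.2,0,0.2,0]]'; python3 -m pendant '[[0,0,0,0,0,0,0],[0,0,0,0,0,0,0],[0,0,0,0,0,0,0],[0,0,0,0,0,0,0],[0,0,0,0,0,0,0],[0,0,0,0,0,0,0],[0,0,0,0,0,0,0]]' 20; python3 - <<'E'
from plan import *
o=manip.observe();d=o["ee_pos"][:2]-H;b0=np.arctan2(d[1],d[0]);r=np.hypot(*d);print(b0,r)
for q in np.arange(b0-.09,.168,-.09): print(round(q,3),end=" ");go(*kn(q,o["ee_pos"][2],r))
E
```

```text
time_s: 12.25
ee_pos: [0.5222, 0.2724, 0.1213]
orientation: [[0.582, 0.813, -0.002], [0.813, -0.582, -0.002], [-0.002, -0.0, -1.0]]
wrist_force: [-0.7, 0.3, 0.0]
gripper_width: 0.0685
finger_force: 0.0
time_s: 12.83
ee_pos: [0.525, 0.2746, 0.1257]
orientation: [[0.58, 0.814, 0.006], [0.814, -0.581, 0.001], [0.004, 0.005, -1.0]]
wrist_force: [-1.2, -0.1, 6.2]
gripper_width: 0.013
finger_force: 21.5
0.9382305192318665 0.16854851890598063
0.848 shift cm [-0.09  1.51  0.01] turn [ 0.26 -0.27  5.91]
0.758 shift cm [-0.31  3.01  0.01] turn [ 0.25 -0.28 11.07]
0.668 shift cm [-0.67  4.49  0.02] turn [ 0.24 -0.29 16.23]
0.578 shift cm [-1.16  5.92  0.02] turn [ 0.22 -0.3  21.38]
0.488 shift cm [-1.77  7.31  0.03] turn [ 0.21 -0.31 26.54]
0.398 shift cm [-2.51  8.63  0.03] turn [ 0.2  -0.32 31.7 ]
0.308 shift cm [-3.37  9.89  0.03] turn [ 0.18 -0.33 36.85]
0.218 shift cm [-4.33 11.06  0.03] turn [ 0.17 -0.34 42.01]
```

```bash
python3 -m pendant '[[0,0,0,-0.5,0,0,0],[0,0,0.7,-0.5,0,0,3],[0,-0.1,1.5,-0.5,0,0,6],[0,-0.3,3,-0.5,0,0,11],[0,-0.7,4.5,-0.5,0,0,16],[0,-1.2,5.9,-0.5,0,0,21.5],[0,-1.8,7.3,-0.5,0,0,26.5],[0,-2.5,8.6,-0.5,0,0,31.5],[0,-3.4,9.9,-0.5,0,0,37],[0,-3.4,9.9,-0.5,0,0,37],[0,-3.4,9.9,-0.5,0,0,37]]'; python3 - <<'E'
from plan import *
o=manip.observe();d=o["ee_pos"][:2]-H;b0=np.arctan2(d[1],d[0]);r=np.hypot(*d);print(b0,r)
for q in (.26,.22,.168,.15,.135): print(round(q,3),end=" ");go(*kn(q,o["ee_pos"][2],r))
E
```

```text
time_s: 13.75
ee_pos: [0.5864, 0.1888, 0.1265]
orientation: [[0.954, 0.299, 0.008], [0.299, -0.954, 0.002], [0.009, 0.001, -1.0]]
wrist_force: [9.5, 3.5, -12.4]
gripper_width: 0.0131
finger_force: 20.6
0.3014232495284407 0.16864984011618797
0.26 shift cm [-0.02  0.7   0.  ] turn [ 0.02 -0.5   2.48]
0.22 shift cm [-0.06  1.37  0.  ] turn [ 0.01 -0.5   4.77]
0.168 shift cm [-0.15  2.24  0.  ] turn [ 0.   -0.5   7.75]
0.15 shift cm [-0.2   2.54 -0.  ] turn [-0.   -0.5   8.78]
0.135 shift cm [-0.24  2.79 -0.  ] turn [-0.01 -0.5   9.64]
```

```bash
python3 -m pendant '[[0,0.2,0.4,0.3,0,0,1.5],[0,0.2,0.9,0.3,0,0,3],[0,0.1,1.4,0.3,0,0,4.8],[0,0.1,1.8,0.3,0,0,6.2],[0,0,2.2,0.3,0,0,7.5],[0,0,2.5,0.3,0,0,8.5],[0,0,2.5,0.3,0,0,8.5],[0,0,2.5,0.3,0,0,8.5]]'; python3 - <<'E'
from plan import *
o=manip.observe();d=o["ee_pos"][:2]-H;print(np.arctan2(d[1],d[0])-YR,np.hypot(*d))
E
```

```text
time_s: 14.42
ee_pos: [0.5919, 0.1674, 0.1262]
orientation: [[0.988, 0.154, 0.003], [0.154, -0.988, 0.005], [0.004, -0.005, -1.0]]
wrist_force: [-1.3, 8.4, 0.6]
gripper_width: 0.0132
finger_force: 21.9
0.0026608430379996273 0.16892880317351416
```

```bash
python3 -m pendant '[[0,0,0.15,0,0,0,0],[0,0,0.3,0,0,0,0],[0,0,0.3,0,0,0,0],[0,0,0.3,0,0,0,0]]'; python3 -m pendant '[[0,0,-0.3,0,0,0,0],[0,0,-0.5,0,0,0,0],[0.3,0,-0.5,0,0,0,0],[0.6,0,-0.5,0,0,0,0],[0.6,0,-0.5,0,0,0,0],[0.6,0,-0.5,0,0,0,0],[0.6,0,-0.5,-2,0,0,0],[0.6,0,-0.5,-5,0,0,0],[0.6,0,-0.5,-9,0,0,0],[0.6,0,-0.5,-13,0,0,0],[0.6,0,-0.5,-13,0,0,0],[0.6,0,-0.5,-13,0,0,0]]'; python3 - <<'E'
from plan import *
C["w"]=P("wrist");im=manip.read_camera("wrist");s=manip.read_camera("scene");t=manip.read_camera("top")
for b in(0,.06): cv2.circle(im,tuple(int(round(q)) for q in pj("w",np.array(kn(b+YR,.135,.165)[0]))),2,(0,0,255),-1)
cv2.imwrite("pics/f.png",np.hstack([im[:,:400],cv2.resize(s[130:290,130:360],(400,384))]))
E
```

```text
time_s: 14.75
ee_pos: [0.5919, 0.1671, 0.1261]
orientation: [[0.988, 0.154, 0.003], [0.154, -0.988, 0.011], [0.004, -0.01, -1.0]]
wrist_force: [-2.1, 15.5, 0.8]
gripper_width: 0.0131
finger_force: 22.3
time_s: 15.75
ee_pos: [0.5936, 0.1671, 0.2607]
orientation: [[0.988, 0.156, 0.012], [0.156, -0.988, 0.001], [0.012, 0.001, -1.0]]
wrist_force: [-0.1, 0.5, -0.9]
gripper_width: 0.0511
finger_force: 0.0
```

View pics/f.png

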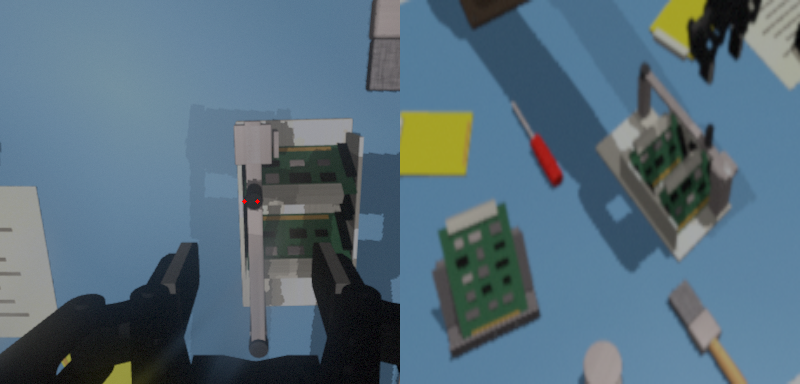

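The final view shows the bar parallel to the rack with its paddle over the catch post, and the knob at the q=0 mark (257,200). The push met a hard stop at 15 N without moving. Both short boards are in their slots, and the tall board stands on the easel.

```bash
python3 -c "
from bench import manip
print(manip.finish_job())"
```

```text
the job is handed in; nothing more can be done
None
```

I handed the job in, with no verdict returned. In the last pictures the tall board stands let go near the middle of the easel, the keeper is shut against its stop (measured within about 0.003 rad), both short boards are in their slots, and no bystander looked moved.

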